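# Lid over the buckle

## Task

One of the two wooden trays holds a brass belt buckle, the other a blue thread spool. Take the orange lid from its sloping stand, set it (do not drop it) into the recess of the tray with the buckle and press it down until it lies level and flush with the tray's rim all round; its stiff rubber supports hold it up until it is pressed. Leave the buckle and the spool in their trays and do not disturb the jar or the hammer.

Things in the scene. Friction and masses are not known exactly. Their poses are not given: they have to be found in the camera images.
- lid: orange rectangular lid, 130 (x) x 100 (y) x 12 thick (mm), about 0.22 kg, origin at the centre of its underside, z out of its top. On its top a black grip bar in the middle, 14 wide (x) x 60 long (y) x 24 tall, so its top is 36 mm from the underside. The same if turned half round about z. It starts lying on the stand, tilted 32 degrees.
- lid_grip (a point): centre of the top face of the lid's black grip bar, 36 mm above the lid's underside; axes as the lid's
- stand: fixed metal stand with a board sloping 32 degrees, 150 mm up the slope x 120 mm wide, low edge towards the robot (its -x side), with a small lip along the low edge; base plate 170 x 140. Origin at the centre of the base; the middle of the sloping surface, on which the lid lies, is 66 mm above the origin. About 106 mm high at the top edge.
- tray_a: one of two identical fixed wooden trays, 160 (x) x 130 (y) x 50 high (all in mm), origin at the centre of its underside, z up. A well 96 x 82 with a black-lined floor 8 above the table; round it, 38 above the table, a level ledge in a recess 136 (x) x 106 (y) and 12 deep, up to the rim at 50, that takes the lid with 3 mm to spare on each side.
- tray_b: the other of two identical fixed wooden trays, 160 (x) x 130 (y) x 50 high (all in mm), origin at the centre of its underside, z up. A well 96 x 82 with a black-lined floor 8 above the table; round it, 38 above the table, a level ledge in a recess 136 (x) x 106 (y) and 12 deep, up to the rim at 50, that takes the lid with 3 mm to spare on each side.
- tray_a_seat (a point): centre of the recess of tray_a at the height of its ledge (38 mm above the table), where the lid's underside centre comes to lie; axes as the tray's. At each x end of the recess, centred 57 mm from this point, a black rubber support bar 14 (x) x 60 (y) stands 3 to 7 mm above the ledge; it slides straight down with stiff friction (about 4 N) and stays where pushed.
- tray_b_seat (a point): the same point of tray_b. At each x end of the recess, centred 57 mm from this point, a black rubber support bar 14 (x) x 60 (y) stands 3 to 7 mm above the ledge; it slides straight down with stiff friction (about 4 N) and stays where pushed.
- buckle: brass belt buckle, a flat rectangular frame 60 x 50 x 11 mm, lying in the well of one of the trays; origin at the centre of its underside
- spool: blue thread spool, 50 mm across x 26 mm high, standing in the well of the other tray; origin at the centre of its underside
- jar: amber glass glue jar with white cap, 66 mm across x 85 mm high, standing beyond the trays; origin at the centre of its underside
- hammer: small hammer 240 mm long lying on the table beyond the trays, its length along its x axis; origin near its middle, on the table
There are look-alikes about, which are no part of the job. There is more than one size of the spool; the job needs the middle-sized.

How it is judged:
At the end, for the whole second after the job is handed in: The lid rests in the recess of the tray that holds the buckle: within 8 mm of the recess centre, its underside at most 2 mm above the ledge and tilted under 0.025 rad, at rest; buckle and spool are still down in the wells (((horizontal distance between buckle and tray_a_seat below 0.045 m and horizontal distance between lid and tray_a_seat below 0.008 m and z of lid in the frame of tray_a_seat between -0.004 and 0.002 m) or (horizontal distance between buckle and tray_b_seat below 0.045 m and horizontal distance between lid and tray_b_seat below 0.008 m and z of lid in the frame of tray_b_seat between -0.004 and 0.002 m)) and angle between lid's own z axis and vertical below 0.025 rad and linear speed of lid below 0.02 m/s and ((horizontal distance between spool and tray_a_seat below 0.045 m and height (world z) of spool below 0.03 m) or (horizontal distance between spool and tray_b_seat below 0.045 m and height (world z) of spool below 0.03 m)) and height (world z) of buckle below 0.02 m); the robot touches nothing.
It fails at once if the lid is dropped (moves faster than 0.5 m/s with no finger on it) (linear speed of lid above 0.5 m/s and contact force between the fingers and lid below 0.05 N).
It fails at once if the buckle or the spool is moved more than 30 mm (distance of any of buckle, spool from where it was at the start of the episode above 0.03 m).
It fails at once if the jar or the hammer is moved more than 20 mm (distance of any of jar, hammer from where it was at the start of the episode above 0.02 m).
It also fails if it takes over 54 s, if anything falls off the work surface, if the arm or the gripper's body presses on something with over 40 N, if the wrist force passes 120 N, or if a joint passes its speed limit or range.

## Robot

A 6-joint arm with a two-finger parallel gripper is mounted at the origin on the work surface. World frame = base frame: x ahead of the robot, y to its left, z up, the work surface at z = 0. Lengths are in m, angles in rad, forces in N, time in s.
With the tool pointing down it reaches from about 0.325 to 0.85 m from the base axis. Payload 15.5 kg.
Tool frame: the origin (TCP) lies at the very end of the fingers, on their centre line; the grasp point (between the pads) lies 19 mm behind it (manip.tcp_to_grasp is the distance from the TCP to the grasp point, in m); z points along the fingers, y is the line along which they close (so a half turn about z gives the same grasp; the last joint's range is limited). The gripper opens to 91 mm and grips with 3 to 60 N. Pads are 32 mm wide; open, the fingers measure 118 mm over their backs; the gripper's body (76 mm by 178 mm) begins 60 mm behind the grasp point.
Start: joints at [-1.333, 0.494, 1.345, -0, 1.302, -0.096], TCP at [0.204, -0.591, 0.214] pointing down, gripper open.
Joint ranges: [-2.91, 2.91], [-0.82, 2.16], [0.22, 2.67], [-1.22, 4.37], [0.12, 2.79], [-3.08, 3.08]. Speed limits (rad/s): [1.89, 1.89, 2.57, 3.01, 3.01, 3.01].

## Interface

Orientations are given as a unit quaternion [x, y, z, w].
In Python, from rig import manip gives the robot as it stands. The module is installed in compiled form; this text tells all that it offers.
- The arm moves only by the tool arm_command, never from a script. Its argument "commands" is a list of rows, each a list of 4 numbers: the shift along the tool's x, y, z in mm, then the turn about the tool's z in rad. In form: [[x, y, z, yaw], ...]. A call has 1 to 12 rows; each row shifts and turns the commanded pose from where the row before left it, along the tool's axes as they then stand; what a row does not reach is not made up. A row lasts 1/12 s, in which the tool goes at most 41.7 mm and 7.16 degrees, less where a joint would pass 70% of its speed; a pose out of reach is approached as far as the arm can. A call is refused whole if a number of a shift passes 41.7 or a number of a turn 0.125, either way. A call with a gripper value outside its range is refused whole. "jaw" is the opening, from -1 (shut) to 1 (fully open), set as the call begins (left out, the last holds). The fingers move at their own pace and stop on an object; "squeeze" is the grip in N (left out, the last holds). Time passes only in rows, so rows that do not move let the fingers close. It gives the time, the measured TCP pose, the force, the opening and the grip force at its end, in the units of the state.
- manip.sense(): the state, without advancing time (a new reading comes with each control period).
- manip.snapshot(name): name is "scene" or "top" or "wrist"; returns a dict with "pixels" (420x560x3 uint8, red, green, blue), "camera_matrix" (3x3 intrinsics, pixels), "view" (4x4, takes a point from world to camera coordinates). Camera axes: x right, y up, looking along -z (the intrinsics and any distortion apply to the point x, -y, -z); pixel columns grow to the right and rows downward; lengths in m; the calibration is good to about 2 mm. A picture is of the moment at which its call begins. There is no depth.
- manip.finish_job(): hands the job in; it is judged then, once.
The state is a dict: "time_s": time; "joint_positions": joint angles; "joint_vel": joint speeds; "effort": joint torques, N m; "ee_pos": TCP position; "orientation": TCP orientation; "ft_force": force on the tool from outside, world axes, zero at the start; "moment": the same for the moment, N m; "gripper_width": finger opening in m; "gripper_force": force on a finger pad.
Only numpy, scipy, OpenCV 4.12 (cv2) and the standard library are available. Lean on these libraries where they do the work, as an engineer would, in place of code of your own. Each camera call takes 0.05 s, during which the arm holds its last target. There are 200 camera calls.

## Working session

There is one attempt and no reset: what is moved stays moved. The work goes in short steps, Python scripts to look and compute and a tool call to move; the robot and the scene stay as the last step left them, time stands still between calls to the robot, and variables do not carry over. Pictures are saved under pics/ and viewed, at most 10 in all, crops included, and the job is handed in when it is done.

Besides the shell and the picture viewer there is one more tool, called after "Call:" in YAML: its name, and indented under it one key for each argument. arm_command: Moves the arm, as the interface text tells. Its arguments: {"type":"object","properties":{"commands":{"type":"array","items":{"type":"array","items":{"type":"number"}}},"jaw":{"type":"number"},"squeeze":{"type":"number"}},"required":["commands"]}

```bash
mkdir -p pics; cat > h.py <<'E'
import numpy as np, cv2
from rig import manip
def snap(n,f=None):
    s=manip.snapshot(n); 
    if f: cv2.imwrite('pics/'+f,cv2.cvtColor(s['pixels'],cv2.COLOR_RGB2BGR))
    return s
def ray(s,px,z):
    K=np.array(s['camera_matrix']);V=np.array(s['view']);R=V[:3,:3];c=-R.T@V[:3,3]
    out=[]
    for u,v in np.atleast_2d(px):
        d=np.linalg.solve(K,[u,v,1]);d=R.T@(d*[1,-1,-1]);out.append(c+d*(z-c[2])/d[2])
    return np.array(out)
def proj(s,P):
    K=np.array(s['camera_matrix']);V=np.array(s['view']);p=np.atleast_2d(P)@V[:3,:3].T+V[:3,3]
    q=(p*[1,-1,-1])@K.T;return q[:,:2]/q[:,2:]
E
python3 - <<'E'
from h import *
t=snap('top','top.png');s=snap('scene','scene.png')
print(manip.sense());print(t['camera_matrix'],t['view'],s['view'],t.keys())
E
```

```text
{'time_s': 0.1, 'joint_positions': array([-1.33351226e+00,  4.94111529e-01,  1.34604285e+00,  2.93065564e-07,
        1.30248827e+00, -9.54957752e-02]), 'joint_vel': array([ 3.69639685e-05, -1.53459059e-03, -2.10103197e-05,  1.69756828e-04,
        6.56924099e-04, -6.42814853e-04]), 'effort': array([ 3.39847953e-03, -8.80246854e+01, -3.82543766e+01,  7.10196979e-02,
        4.81611828e-02, -2.60121038e-05]), 'ee_pos': array([ 0.20409891, -0.59039307,  0.21341272]), 'orientation': array([ 9.86188976e-01,  1.65623153e-01, -3.70471461e-05, -5.23688487e-04]), 'ft_force': array([ 0.24958477,  0.80748593, -0.83137674]), 'moment': array([ 0.02859259, -0.04297673,  0.00073797]), 'gripper_force': 0.0, 'gripper_width': 0.09092250771458266}
[[435.17488846   0.         283.00128978]
 [  0.         435.17488846 210.86505805]
 [  0.           0.           1.        ]] [[-0.01190088 -0.99953998  0.02789616 -0.06874554]
 [ 0.99607329 -0.00940273  0.08803171 -0.59558714]
 [-0.08772891  0.02883427  0.99572698 -1.18366785]
 [ 0.          0.          0.          1.        ]] [[-5.70188477e-01  8.21513221e-01  1.06177857e-03  4.00867918e-01]
 [-6.15128201e-01 -4.27798592e-01  6.62273102e-01  2.61827794e-01]
 [ 5.44520337e-01  3.76967362e-01  7.49261778e-01 -1.54097437e+00]
 [ 0.00000000e+00  0.00000000e+00  0.00000000e+00  1.00000000e+00]] dict_keys(['pixels', 'camera_matrix', 'view'])
```

View pics/top.png

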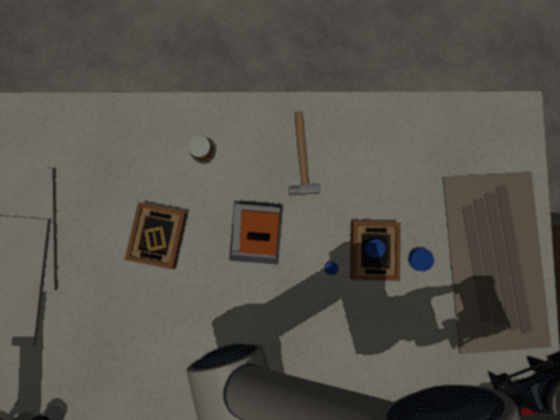

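View pics/scene.png

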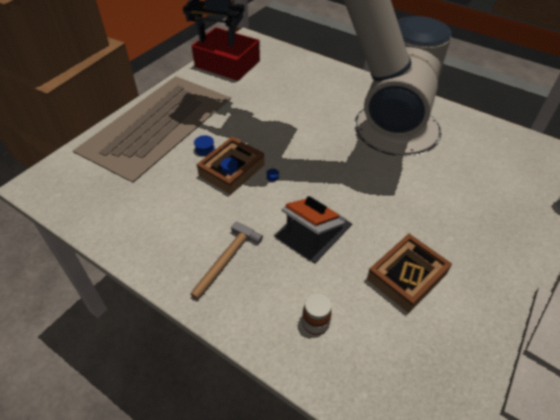

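The buckle tray is the left one in top (156,236), with the buckle at (155,238). The lid is on the stand at (259,235). The job's spool is in the right tray at (375,250); the loose blue spools at (331,267) small and (421,259) large are look-alikes. The jar is at (201,148) and the hammer at (303,150). The lid is the only orange lid. I'll check it and the buckle tray in one close crop.

```bash
python3 - <<'E'
from h import *
t=cv2.imread('pics/top.png');s=cv2.imread('pics/scene.png')
a=cv2.resize(t[190:280,115:295],None,fx=4.4,fy=4.4,interpolation=cv2.INTER_CUBIC)[:, :792]
b=cv2.resize(s[185:313,268:460],None,fx=1.55,fy=1.55,interpolation=cv2.INTER_CUBIC)
c=np.zeros((a.shape[0]+b.shape[0],800,3),np.uint8);c[:a.shape[0],:a.shape[1]]=a*1;c[a.shape[0]:,:b.shape[1]]=b
cv2.imwrite('pics/crop.png',np.clip(c*1.6,0,255).astype(np.uint8));print(c.shape)
for n in('top','scene'):
    im=cv2.imread(f'pics/{n}.png');h=cv2.cvtColor(im,cv2.COLOR_BGR2HSV)
    m=cv2.inRange(h,(3,190,90),(13,255,255))
    if n=='scene': m[:180]=0
    k,l,st,ce=cv2.connectedComponentsWithStats(m)
    print(n,[(st[i].tolist(),ce[i].round(1).tolist()) for i in range(1,k) if st[i,4]>60])
    for p in ((259,225),(127,260)) if n=='top' else ((310,215),): print(h[p[1],p[0]])
E
```

```text
(594, 800, 3)
top [([241, 211, 38, 43, 1200], [258.9, 231.4])]
[ 11 203 103]
[16 61 96]
scene [([287, 201, 50, 23, 488], [310.9, 212.4])]
[  9 204 145]
```

View pics/crop.png

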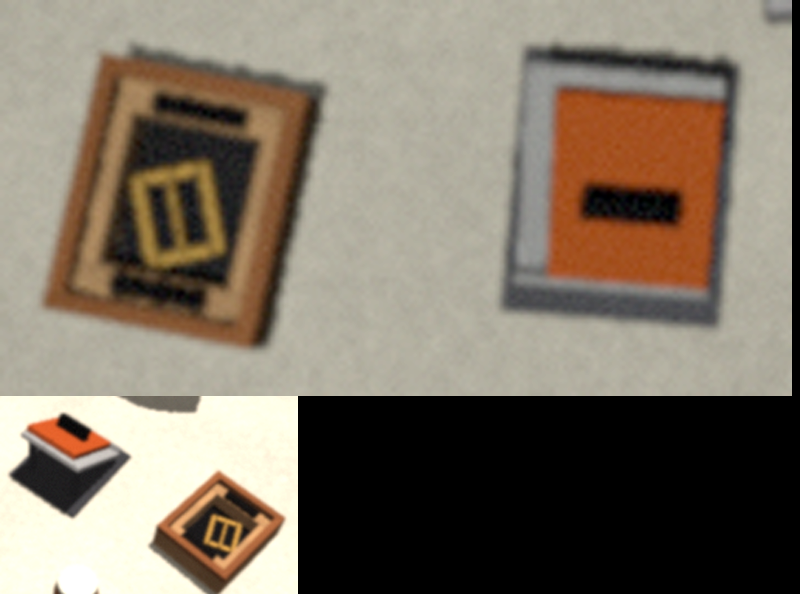

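```bash
cat >> h.py <<'E'
from scipy.optimize import least_squares
from scipy.spatial.transform import Rotation as Ro
def pts(kind,q):
    x,y,z,a=q[:4]
    if kind=='lid': # top face corners, then bar top corners; q = underside centre
        R=Ro.from_euler('z',a)*Ro.from_euler('y',-np.radians(32 if len(q)<5 else q[4]))
        P=[(i*.065,j*.05,.012) for i,j in C]+[(i*.007,j*.03,.036) for i,j in C]
    elif kind=='tray':
        R=Ro.from_euler('z',a);P=[(i*.08,j*.065,.05) for i,j in C]+[(i*.068,j*.053,.05) for i,j in C]+[(i*.068,j*.053,.038) for i,j in C]
    else:
        R=Ro.from_euler('z',a);P=[(i*.085,j*.07,0) for i,j in C]
    return R.apply(P)+[x,y,z]
C=[(1,1),(1,-1),(-1,-1),(-1,1)]
def fit(kind,q0,free,obs):
    """obs: list of (snap, idx, px)"""
    q0=np.array(q0,float)
    def f(v):
        q=q0.copy();q[free]=v
        return np.concatenate([(proj(s,pts(kind,q)[i])-p).ravel() for s,i,p in obs])
    r=least_squares(f,q0[free],loss='soft_l1');q=q0.copy();q[free]=r.x;return q,f(r.x).round(1)
E
python3 - <<'E'
from h import *
t=snap('top')
o=lambda c:np.array(c)/4.4+[115,190]-.4
print('cam',-np.array(t['view'])[:3,:3].T@np.array(t['view'])[:3,3])
c=o([(553,88),(727,100),(708,288),(548,275)])
for fr in([0,1,3],[0,1,2,3]): print(fit('lid',[.45,.1,.066,0],fr,[(t,[0,1,2,3],c)]))
b=o([(585,183),(682,192),(678,224),(580,216)])
print('with bar',fit('lid',[.45,.1,.066,0],[0,1,2,3],[(t,[0,1,2,3],c),(t,[4,5,6,7],b)]))
r=o([(103,55),(322,92),(258,342),(46,303)])
i=o([(115,77),(295,108),(237,322),(72,289)])
print(fit('tray',[.45,.3,0,0],[0,1,3],[(t,[0,2,3],r[[0,2,3]])]))
print(fit('tray',[.45,.3,0,0],[0,1,3],[(t,[0,1,2,3],r),(t,[4,7],i[[0,3]])]))
st=o([(527,50),(736,68),(716,325),(503,305)])
print('stand',fit('stand',[.45,.1,0,0],[0,1,3],[(t,[2,3],st[[2,3]])]))
E
```

```text
cam [ 0.48858842 -0.04018387  1.2329583 ]
(array([ 0.53899295, -0.00894969,  0.066     , -0.08755001]), array([ 0.4, -0.1, -0.5,  0.2,  0.2, -0.2, -0.1,  0. ]))
(array([ 0.5387059 , -0.00915629,  0.07299887, -0.08765034]), array([ 0.3, -0.2, -0.4,  0.1,  0.3, -0. , -0.2,  0.1]))
with bar (array([ 0.53996851, -0.00896238,  0.06598653, -0.08919822]), array([ 0.5, -0.5, -0.5, -0.1,  0.2, -0.5, -0.1, -0.4, -0.9,  2.6,  0.1,
        2.4,  0.7, -0.3,  0. , -0.3]))
(array([ 0.53360277,  0.2703012 ,  0.        , -0.19272701]), array([-0.2, -1.5, -0.1,  0.4,  0.2,  0.5]))
(array([ 0.532078  ,  0.26972234,  0.        , -0.19895692]), array([ 0.3, -1.1, -2.3, -0.5, -0.1,  1.1,  0.3,  0.9,  0.9, -0.9, -0.2,
        0.5]))
stand (array([ 0.54051697,  0.00078848,  0.        , -0.10556429]), array([ 0.6,  0. , -0.6, -0.1]))
```

Call:
arm_command:
  commands:
    - [23.7, -22.6, -2, 0]
    - [23.7, -22.6, -2, 0]
    - [23.7, -22.6, -2, 0]
    - [23.7, -22.6, -2, 0]
    - [23.7, -22.6, -2, 0]
    - [23.7, -22.6, -2, 0]
    - [23.7, -22.6, -2, 0]
    - [23.7, -22.6, -2, 0]
    - [23.7, -22.6, -2, 0]
    - [23.7, -22.6, -2, 0]
    - [23.7, -22.6, -2, 0]
    - [23.7, -22.6, -2, 0]
  jaw: 1

```text
time_s: 1.15
ee_pos: [0.3847, -0.2399, 0.238]
orientation: [0.986, 0.166, -0.0, -0.0]
ft_force: [0.9, -0.7, -0.7]
gripper_width: 0.0911
gripper_force: 0.0
```

Call:
arm_command:
  commands:
    - [23.7, -22.6, -2, 0]
    - [23.7, -22.6, -2, 0]
    - [23.7, -22.6, -2, 0]
    - [23.7, -22.6, -2, 0]
    - [23.7, -22.6, -2, 0]
    - [23.7, -22.6, -2, 0]
    - [23.7, -22.6, -2, 0]
    - [23.7, -22.6, -2, 0]
    - [0, 0, 0, 0.105]
    - [0, 0, 0, 0.105]
    - [0, 0, 0, 0.105]
    - [0, 0, 0, 0.105]

```text
time_s: 2.15
ee_pos: [0.5044, -0.0083, 0.2537]
orientation: [0.999, -0.046, -0.0, -0.0]
ft_force: [0.4, -0.0, -0.2]
gripper_width: 0.0912
gripper_force: 0.0
```

```bash
python3 - <<'E'
from h import *
w=snap('wrist','w1.png');q=manip.sense()
print(q['ee_pos'],q['orientation'],q['time_s'],Ro.from_quat(q['orientation']).as_matrix().round(3))
print(proj(w,pts('lid',[.539,-.009,.066,-.088])).round(0))
print(-np.array(w['view'])[:3,:3].T@np.array(w['view'])[:3,3])
E
```

```text
[ 0.50438661 -0.00847546  0.25373431] [ 9.98739772e-01 -5.01878800e-02 -2.09082323e-04 -3.37814263e-06] 2.2 [[ 0.995 -0.1   -0.   ]
 [-0.1   -0.995  0.   ]
 [-0.     0.    -1.   ]]
[[219.  96.]
 [340.  96.]
 [326. 206.]
 [234. 206.]
 [246. 169.]
 [313. 169.]
 [312. 181.]
 [247. 181.]]
[ 0.572018   -0.01404863  0.42311889]
```

View pics/w1.png

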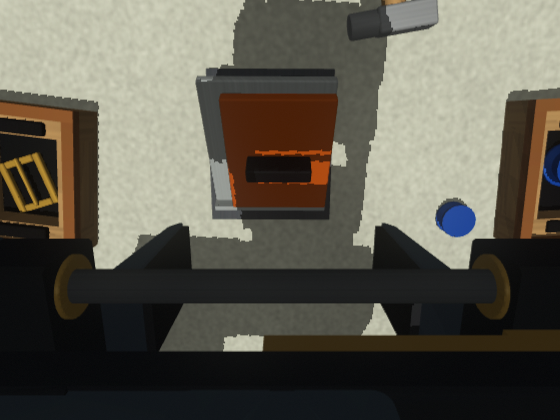

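The wrist view shows the lid's top corners at about (220,94), (338,94), (326,208) and (234,208), and the grip bar spanning (246–311, 157–182). These match the predicted projection to about 2 px. I'll refine it and compute the move to the grasp.

```bash
python3 - <<'E'
from h import *
im=cv2.imread('pics/w1.png');w=snap('wrist');h=cv2.cvtColor(im,cv2.COLOR_BGR2HSV)
m=cv2.inRange(h,(3,150,40),(14,255,255));m[:,:190]=0;m[:,350:]=0;m[:80]=0;m[215:]=0
m=cv2.morphologyEx(m,cv2.MORPH_CLOSE,np.ones((9,9)))
c=max(cv2.findContours(m,0,2)[0],key=cv2.contourArea);p=cv2.approxPolyDP(cv2.convexHull(c),4,True)[:,0].astype(float)
print(p.tolist())
c=np.array([min(p,key=lambda a:np.hypot(*(a-b))) for b in((219,94),(338,94),(326,208),(234,208))])
for fr in([0,1,3],[0,1,2,3]):
    q,e=fit('lid',[.539,-.009,.066,-.09],fr,[(w,[0,1,2,3],c)]);print(q,e)
T=np.array(q[:3])+Ro.from_euler('z',q[3]).apply([-.0154,0,.0172])
s=manip.sense();R=Ro.from_quat(s['orientation']).as_matrix()
print(T,'tool mm',(R.T@(T-s['ee_pos'])*1e3).round(1))
E
```

```text
[[335.0, 94.0], [324.0, 205.0], [234.0, 206.0], [220.0, 95.0]]
[ 0.54015103 -0.00794329  0.066      -0.09147352] [-3.7  0.5  2.8  0.4  1.3 -0.4 -1.2 -0.6]
[ 0.54007902 -0.00796573  0.06024078 -0.09300776] [-2.4  0.8  1.9  0.9  0.6 -1.5 -0.5 -1.9]
[ 0.52474558 -0.00653547  0.07744078] tool mm [ 20.1  -3.9 176.3]
```

Call:
arm_command:
  commands:
    - [10, -1.5, 0, 0]
    - [10, -1.5, 10, 0]
    - [0, 0, 20, 0]
    - [0, 0, 25, 0]
    - [0, 0, 25, 0]
    - [0, 0, 25, 0]
    - [0, 0, 20, 0]
    - [0, 0, 15, 0]
    - [0, 0, 8, 0]
    - [0, 0, 4, 0]
    - [0, 0, 0, 0]

```text
time_s: 3.17
ee_pos: [0.5248, -0.0074, 0.1011]
orientation: [0.999, -0.043, -0.0, -0.0]
ft_force: [0.8, 0.1, 0.6]
gripper_width: 0.0911
gripper_force: 0.0
```

Call:
arm_command:
  commands:
    - [0, 0, 4, 0]
    - [0, 0, 4, 0]
    - [0, 0, 4, 0]
    - [0, 0, 3, 0]
    - [0, 0, 3, 0]
    - [0, 0, 1, 0]
    - [0, 0, 0, 0]

```text
time_s: 3.75
ee_pos: [0.5246, -0.0074, 0.0827]
orientation: [0.999, -0.044, -0.0, 0.0]
ft_force: [-0.3, -0.6, -0.9]
gripper_width: 0.0911
gripper_force: 0.2
```

```bash
python3 - <<'E'
from h import *
w=snap('wrist','w2.png');q=manip.sense();print(q['ee_pos'],q['ft_force'],q['time_s'])
E
```

```text
[ 0.52465889 -0.00741394  0.08289154] [-0.88718368 -0.61834465  1.03044153] 3.8
```

View pics/w2.png

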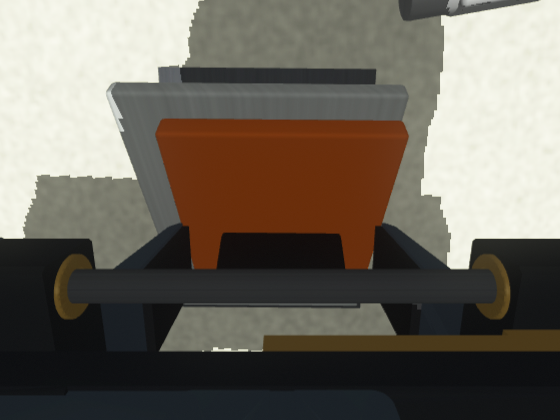

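The wrist view shows the bar (218–345, 235–270) centred between the fingers. I'll grip it along its 60 mm length and lift.

Call:
arm_command:
  commands:
    - [0, 0, 0, 0]
    - [0, 0, 0, 0]
    - [0, 0, 0, 0]
    - [0, 0, 0, 0]
    - [0, 0, 0, 0]
    - [0, 0, 0, 0]
    - [0, 0, 0, 0]
    - [0, 0, 0, 0]
  jaw: -1
  squeeze: 20

```text
time_s: 4.47
ee_pos: [0.5247, -0.0074, 0.083]
orientation: [0.999, -0.044, 0.0, -0.0]
ft_force: [-0.5, 0.7, 1.7]
gripper_width: 0.0599
gripper_force: 20.3
```

Call:
arm_command:
  commands:
    - [0, 0, -2, 0]
    - [0, 0, -4, 0]
    - [0, 0, -6, 0]
    - [0, 0, -8, 0]
    - [0, 0, -10, 0]
    - [0, 0, -10, 0]
    - [0, 0, -10, 0]
    - [0, 0, -10, 0]
    - [0, 0, -10, 0]
    - [0, 0, -10, 0]
    - [0, 0, 0, 0]
    - [0, 0, 0, 0]

```text
time_s: 5.47
ee_pos: [0.525, -0.0075, 0.1635]
orientation: [0.999, -0.044, 0.001, 0.0]
ft_force: [-0.1, -0.5, -4.0]
gripper_width: 0.0597
gripper_force: 20.2
```

```bash
python3 - <<'E'
from h import *
w=snap('wrist','w3.png');t=snap('scene','s3.png');a=cv2.imread('pics/w3.png');b=cv2.imread('pics/s3.png')
b=cv2.resize(b[120:290,230:430],None,fx=1.17,fy=1.17)
c=np.zeros((420,800,3),np.uint8);c[:,:560]=a;c[:b.shape[0],560:560+b.shape[1]]=b[:,:240]
cv2.imwrite('pics/c3.png',c)
E
```

```text
(no output)
```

View pics/c3.png

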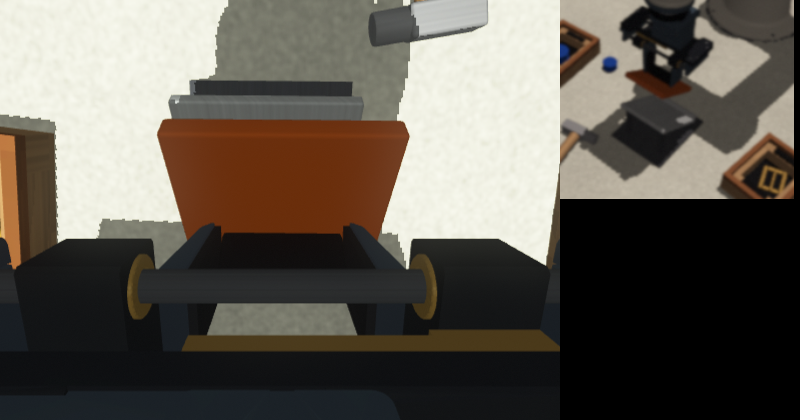

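The lid is held firmly but still tilted: its upper edge stays at row 120, as before the lift. The tool cannot tilt, so I'll level the lid in the grip by pressing and dragging its low edge on free table at about (0.38, 0.14). That spot is clear of the stand and tray.

Call:
arm_command:
  commands:
    - [0, 0, -15, 0]
    - [-8, -6, -15, 0]
    - [-20, -14, 0, 0]
    - [-24, -17, 0, 0]
    - [-24, -17, 0, 0]
    - [-24, -17, 0, 0]
    - [-24, -17, 0, 0]
    - [-24, -17, 0, 0]
    - [-24, -17, 0, 0]
    - [-16, -14, 0, 0]
    - [0, 0, 0, 0.06]
    - [0, 0, 0, 0.045]

```text
time_s: 6.57
ee_pos: [0.348, 0.1451, 0.1925]
orientation: [0.995, -0.096, -0.001, 0.0]
ft_force: [0.2, -0.4, -2.1]
gripper_width: 0.0598
gripper_force: 20.2
```

Call:
arm_command:
  commands:
    - [0, 0, 20, 0]
    - [0, 0, 25, 0]
    - [0, 0, 25, 0]
    - [0, 0, 25, 0]
    - [0, 0, 20, 0]
    - [0, 0, 12, 0]
    - [0, 0, 4, 0]
    - [0, 0, 0, 0]

```text
time_s: 7.23
ee_pos: [0.3486, 0.1443, 0.0611]
orientation: [0.995, -0.096, -0.001, 0.0]
ft_force: [-0.1, -0.4, -2.5]
gripper_width: 0.0599
gripper_force: 20.2
```

Call:
arm_command:
  commands:
    - [0, 0, 4, 0]
    - [0, 0, 3, 0]
    - [0, 0, 3, 0]
    - [3, 0, 2, 0]
    - [3, 0, 2, 0]
    - [3, 0, 2.2, 0]
    - [3, 0, 2.2, 0]
    - [2.5, 0, 2.5, 0]
    - [2.5, 0, 2.5, 0]
    - [0, 0, 0, 0]

```text
time_s: 8.07
ee_pos: [0.3665, 0.1411, 0.0381]
orientation: [0.995, -0.096, 0.0, -0.0]
ft_force: [1.1, 0.7, 0.3]
gripper_width: 0.0598
gripper_force: 20.0
```

Call:
arm_command:
  commands:
    - [2, 0, 2.5, 0]
    - [2, 0, 2.6, 0]
    - [1.8, 0, 2.8, 0]
    - [1.6, 0, 2.8, 0]
    - [1.4, 0, 2.8, 0]
    - [1, 0, 1.5, 0]
    - [0, 0, 0, 0]

```text
time_s: 8.65
ee_pos: [0.3758, 0.1393, 0.0232]
orientation: [0.995, -0.096, -0.0, -0.0]
ft_force: [0.6, 0.4, -1.4]
gripper_width: 0.0597
gripper_force: 20.0
```

Now I'll lower in small steps until the lid lies flat, watching the force.

Call:
arm_command:
  commands:
    - [0, 0, 1, 0]
    - [0, 0, 1, 0]
    - [0, 0, 1, 0]
    - [0, 0, 0, 0]

```text
time_s: 8.98
ee_pos: [0.3758, 0.1394, 0.0209]
orientation: [0.995, -0.096, 0.0, -0.0]
ft_force: [0.8, -1.6, 9.7]
gripper_width: 0.0598
gripper_force: 20.0
```

```bash
python3 - <<'E'
from h import *
w=snap('wrist','w4.png');t=snap('top','t4.png');s=snap('scene','s4.png');q=manip.sense();print(q['ee_pos'],q['ft_force'],q['moment'])
a=cv2.imread('pics/w4.png');b=cv2.imread('pics/s4.png');c=np.zeros((420,800,3),np.uint8);c[:,:560]=a
b=cv2.resize(b[110:230,320:440],(240,240));c[:240,560:]=b
cv2.imwrite('pics/c4.png',c)
E
```

```text
[0.37574668 0.13935056 0.02084498] [ 0.61251766 -1.67750731 11.23135609] [-0.17368421 -0.10896025 -0.01258786]
```

View pics/c4.png

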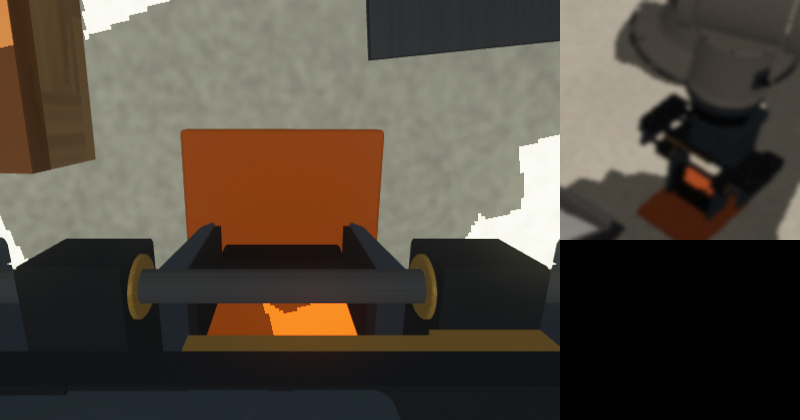

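The lid now lies flat on the table (far edge (181,130)–(383,130), force 12 N, TCP 20.9 mm above its underside, close to the 21.4 mm expected). I'll measure the lid's offset from the TCP, then lift and look at the tray from above.

```bash
python3 - <<'E'
from h import *
w=snap('wrist');q=manip.sense();m=Ro.from_quat(q['orientation']).as_matrix();yaw=np.arctan2(m[1,0],m[0,0])
P=ray(w,[(181.5,129.5),(383.5,129.5)],.012);print(yaw,P,np.linalg.norm(P[0]-P[1]))
d=P[0]-P[1];print('lid yaw',np.arctan2(-d[0],d[1]))
mid=P.mean(0);print('tool-frame lid centre', m.T@(mid-q['ee_pos'])*1e3-[65,0,0])
E
```

```text
-0.19207270640680799 [[0.44519012 0.17545611 0.012     ]
 [0.4266944  0.08018845 0.012     ]] 0.09704647502586057
lid yaw -0.1917592891580512
tool-frame lid centre [-3.71302421 -0.17097554  8.8828481 ]
```

Call:
arm_command:
  commands:
    - [0, 0, -3, 0]
    - [0, 0, -8, 0]
    - [0, 0, -15, 0]
    - [0, 0, -25, 0]
    - [0, 0, -25, 0]
    - [0, 0, -25, 0]
    - [0, 0, -20, 0]
    - [0, 0, -10, 0]
    - [0, 0, 0, 0]
  squeeze: 30

```text
time_s: 9.93
ee_pos: [0.3762, 0.1395, 0.1538]
orientation: [0.995, -0.096, 0.002, -0.001]
ft_force: [0.2, -0.2, -3.8]
gripper_width: 0.0595
gripper_force: 30.0
```

Call:
arm_command:
  commands:
    - [0, -15, -10, 0]
    - [0, -26, -10, 0]
    - [0, -26, -10, 0]
    - [0, -26, 0, 0]
    - [0, -26, 0, 0]
    - [0, -24, 0, 0]
    - [0, -14, 0, 0]
    - [0, 0, 0, 0]
    - [0, 0, 0, 0]

```text
time_s: 10.68
ee_pos: [0.4049, 0.2932, 0.1807]
orientation: [0.995, -0.095, -0.001, 0.001]
ft_force: [0.8, -0.6, -3.0]
gripper_width: 0.0596
gripper_force: 30.0
```

```bash
python3 - <<'E'
from h import *
w=snap('wrist','w5.png');q=manip.sense();print(q['ee_pos'],q['time_s'])
print(proj(w,pts('tray',[.5325,.27,0,-.195])).round(0).tolist())
E
```

```text
[0.40480012 0.29264396 0.18086134] 10.7333
[[189.0, -93.0], [373.0, -92.0], [360.0, 139.0], [200.0, 138.0], [206.0, -73.0], [355.0, -72.0], [346.0, 123.0], [214.0, 123.0], [210.0, -65.0], [352.0, -64.0], [343.0, 123.0], [217.0, 123.0]]
```

View pics/w5.png

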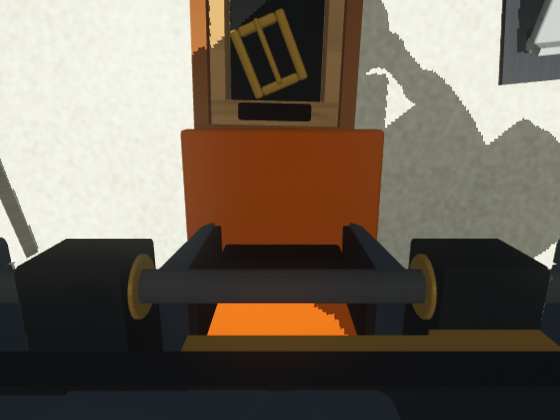

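The wrist view shows the lid level with its far edge at row 130. Beyond it are the tray's near rubber bar (238–311, 102–121) and the buckle. I'll fit the tray to these features and to a brighter top-view measurement.

```bash
python3 - <<'E'
from h import *
w=snap('wrist');t=snap('top')
def bars(q,z):
    R=Ro.from_euler('z',q[3]);return R.apply([(s*.057+i*.007,j*.03,z) for s in(1,-1) for i,j in C])+q[:3]
g=cv2.cvtColor(w['pixels'],cv2.COLOR_RGB2GRAY)
for q in([.5325,.27,0,-.195],[.535,.27,0,-.195]):
    for z in(.041,.045): print(proj(w,bars(np.array(q),z)[4:]).round(1).tolist())
k=(g[95:125,225:325]<45).astype(np.uint8);n,l,st,ce=cv2.connectedComponentsWithStats(k);print([(st[i]+[225,95,0,0,0]).tolist() for i in range(1,n) if st[i,4]>200])
# column edges at several rows
for r in(40,60,80,90): 
    a=np.abs(np.diff(w['pixels'][r-2:r+3].astype(float).mean(0),axis=0)).sum(1);i=[c for c in range(180,375) if a[c]>25 and a[c]==a[c-3:c+4].max()];print(r,i)
q=np.array([.5325,.27,0,-.195]);P=pts('tray',q)
print('pred outer/recess edges at rows', [[round(float(np.interp(r,[A[1],B[1]],[A[0],B[0]])),1) for A,B in((p[0],p[3]),(p[4],p[7]),(p[5],p[6]),(p[1],p[2]))] for p in [proj(w,P)] for r in(40,90)])
# bars centroid in the top view
gt=cv2.cvtColor(t['pixels'],cv2.COLOR_RGB2GRAY);print(proj(t,bars(q,.043).reshape(2,4,3).mean(1)))
for (x0,y0,x1,y1) in((148,208,174,221),(138,249,164,264)):
    k=np.clip(60-gt[y0:y1,x0:x1].astype(float),0,None);Y,X=np.mgrid[y0:y1,x0:x1];print((k*X).sum()/k.sum(),(k*Y).sum()/k.sum())
E
```

```text
[[242.7, 100.2], [316.1, 100.5], [315.7, 118.1], [243.1, 117.9]]
[[242.2, 100.0], [316.6, 100.3], [316.1, 118.2], [242.6, 117.9]]
[[242.1, 97.1], [315.6, 97.4], [315.2, 115.1], [242.5, 114.8]]
[[241.6, 96.9], [316.1, 97.1], [315.6, 115.1], [242.0, 114.8]]
[[230, 95, 90, 7, 471], [237, 103, 74, 18, 1232]]
40 [189, 208, 216, 220, 228, 240, 259, 265, 283, 293, 321, 326, 341, 358]
60 [190, 208, 223, 229, 238, 248, 266, 272, 290, 300, 320, 325, 339, 357]
80 [191, 209, 223, 229, 247, 256, 274, 279, 297, 319, 324, 338, 356]
90 [191, 209, 224, 229, 251, 259, 319, 323, 338, 355]
pred outer/recess edges at rows [[194.4, 210.1, 348.9, 364.6], [196.9, 212.2, 346.6, 361.9]]
[[160.57092777 213.84975243]
 [151.79458397 255.22717636]]
160.1298467087466 216.31920649233544
150.91469194312796 255.5983092096836
```

Call:
arm_command:
  commands:
    - [12, -1, 0, 0]
    - [22, -1, 0, 0]
    - [24, -1, 0, 0]
    - [24, -1, 0, 0]
    - [22, -1, 0, 0]
    - [16, 0, 10, 0]
    - [9.5, 0, 20, 0]
    - [0, 0, 25, 0]
    - [0, 0, 20, 0]
    - [0, 0, 14, 0]
    - [0, 0, 6, 0]
    - [0, 0, 0, 0]

```text
time_s: 11.83
ee_pos: [0.5334, 0.2726, 0.0853]
orientation: [0.995, -0.096, -0.001, 0.001]
ft_force: [0.5, -0.1, -3.2]
gripper_width: 0.0595
gripper_force: 30.0
```

```bash
python3 - <<'E'
from h import *
w=snap('wrist','w6.png');q=manip.sense();print(q['ee_pos'],q['time_s'],q['ft_force'])
print(proj(w,pts('tray',[.531,.2735,0,-.195])).round(0).tolist())
im=cv2.imread('pics/w6.png')[60:260,140:430];cv2.imwrite('pics/c6.png',cv2.resize(im,None,fx=2.7,fy=2.7,interpolation=cv2.INTER_CUBIC))
E
```

```text
[0.53392324 0.273021   0.08645222] 11.8833 [-0.55830489  0.92292298 -2.51176687]
[[162.0, 97.0], [403.0, 97.0], [382.0, 355.0], [181.0, 355.0], [185.0, 120.0], [379.0, 120.0], [364.0, 339.0], [199.0, 338.0], [191.0, 119.0], [373.0, 120.0], [360.0, 328.0], [203.0, 328.0]]
```

View pics/c6.png

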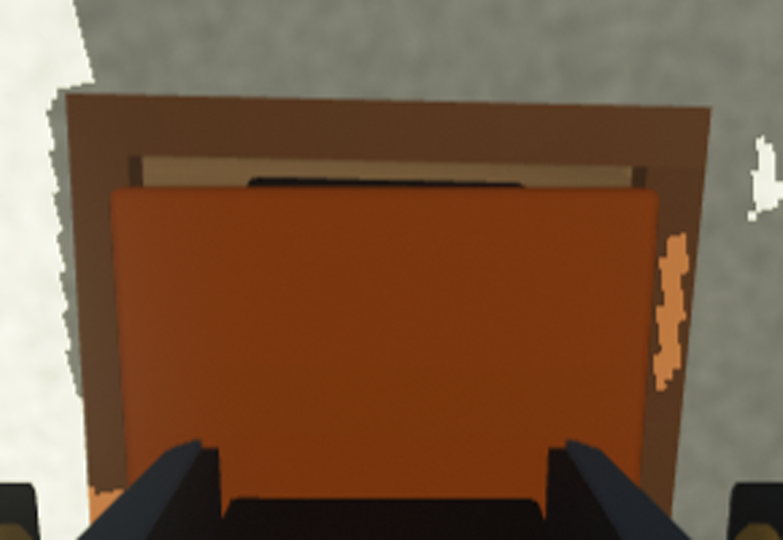

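The lid hovers over the right tray. The tray's outer far corners are at (164.4,94.8) and (403.3,99.6), and the lid's far corners are at about (181.5,129.5) and (383,130.2). The tray is turned about 0.02 rad relative to the lid. I'll compute the correction relative to the lid.

```bash
python3 - <<'E'
from h import *
w=snap('wrist');q=manip.sense();m=Ro.from_quat(q['orientation']).as_matrix();e=q['ee_pos'];e=np.array([.5336,.2728,.0858])
f=lambda c:np.array(c)/2.7+[140,60]-.3
L=ray(w,f([(111,187),(658,190)]),e[2]-.0209+.012)
O=ray(w,f([(66,94),(711,107)]),.05); I=ray(w,f([(130,155),(645,167)]),.05)
for n,P,off in(('lid',L,65),('outer',O,80),('recess',I,68)):
    T=(P-e)@m*1e3;d=T[0]-T[1];print(n,'len',np.linalg.norm(d).round(1),'centre tool',(T.mean(0)).round(2)-[off,0,0],'ang(tool)',np.arctan2(d[0],-d[1]).round(4))
E
```

```text
lid len 97.7 centre tool [-3.5  -0.59  8.94] ang(tool) 0.0052
outer len 129.7 centre tool [-2.19  0.33 35.85] ang(tool) 0.0192
recess len 105.1 centre tool [-2.02  0.12 35.84] ang(tool) 0.0225
```

Call:
arm_command:
  commands:
    - [1, 0.6, 0, 0.016]
    - [0, 0, 4, 0]
    - [0, 0, 4, 0]
    - [0, 0, 4, 0]
    - [0, 0, 3, 0]
    - [0, 0, 2, 0]
    - [0, 0, 1, 0]
    - [0, 0, 0, 0]

```text
time_s: 12.6
ee_pos: [0.5343, 0.2728, 0.0682]
orientation: [0.995, -0.104, -0.0, 0.0]
ft_force: [-0.2, -0.8, -2.2]
gripper_width: 0.0597
gripper_force: 30.0
```

Call:
arm_command:
  commands:
    - [0, 0, 1, 0]
    - [0, 0, 1, 0]
    - [0, 0, 1, 0]
    - [0, 0, 1, 0]
    - [0, 0, 1, 0]
    - [0, 0, 0, 0]

```text
time_s: 13.1
ee_pos: [0.5345, 0.2729, 0.0636]
orientation: [0.995, -0.104, 0.0, -0.0]
ft_force: [-0.7, 0.1, 1.3]
gripper_width: 0.0596
gripper_force: 30.0
```

Call:
arm_command:
  commands:
    - [0, 0, 1, 0]
    - [0, 0, 1, 0]
    - [0, 0, 1, 0]
    - [0, 0, 1, 0]
    - [0, 0, 0, 0]

```text
time_s: 13.52
ee_pos: [0.5345, 0.2729, 0.0593]
orientation: [0.995, -0.104, 0.0, -0.0]
ft_force: [-0.8, 0.1, 0.6]
gripper_width: 0.0598
gripper_force: 30.0
```

Call:
arm_command:
  commands:
    - [0, 0, 1, 0]
    - [0, 0, 1, 0]
    - [0, 0, 1, 0]
    - [0, 0, 0, 0]

```text
time_s: 13.85
ee_pos: [0.5349, 0.2728, 0.0582]
orientation: [0.995, -0.104, 0.001, -0.0]
ft_force: [-7.1, -5.2, 33.5]
gripper_width: 0.0597
gripper_force: 30.0
```

The lid bottomed out at the ledge: TCP at 0.0582 with 35 N, against 0.0589 expected. I'll unload, release and rise.

Call:
arm_command:
  commands:
    - [0, 0, -1, 0]
    - [0, 0, -0.8, 0]
    - [0, 0, 0, 0]

```text
time_s: 14.1
ee_pos: [0.5346, 0.2728, 0.0583]
orientation: [0.995, -0.104, 0.0, 0.0]
ft_force: [-2.2, -0.7, 7.1]
gripper_width: 0.0598
gripper_force: 30.0
```

Call:
arm_command:
  commands:
    - [0, 0, 0, 0]
    - [0, 0, 0, 0]
    - [0, 0, 0, 0]
    - [0, 0, 0, 0]
    - [0, 0, 0, 0]
    - [0, 0, 0, 0]
    - [0, 0, -4, 0]
    - [0, 0, -10, 0]
    - [0, 0, -15, 0]
    - [0, 0, -15, 0]
    - [0, 0, -6, 0]
    - [0, 0, 0, 0]
  jaw: 1

```text
time_s: 15.1
ee_pos: [0.5355, 0.2732, 0.1104]
orientation: [0.995, -0.104, 0.001, -0.001]
ft_force: [-0.1, -0.3, -0.5]
gripper_width: 0.091
gripper_force: 0.0
```

Call:
arm_command:
  commands:
    - [0, 0, 0, 0]
    - [0, 0, 0, 0]
    - [0, 0, 0, 0]
    - [0, 0, 0, 0]
    - [0, 0, 0, 0]
    - [0, 0, 0, 0]
    - [0, 0, 0, 0]
    - [0, 0, 0, 0]
  jaw: -1

```text
time_s: 15.77
ee_pos: [0.5345, 0.2728, 0.1082]
orientation: [0.995, -0.104, -0.0, 0.0]
ft_force: [0.1, -0.4, -0.0]
gripper_width: 0.0405
gripper_force: 0.0
```

Call:
arm_command:
  commands:
    - [0, 0, 6, 0]
    - [0, 0, 8, 0]
    - [0, 0, 8, 0]
    - [0, 0, 5, 0]
    - [0, 0, 3, 0]
    - [0, 0, 1, 0]
    - [0, 0, 0, 0]
    - [0, 0, 0, 0]

```text
time_s: 16.43
ee_pos: [0.5346, 0.2729, 0.0774]
orientation: [0.995, -0.104, 0.0, -0.0]
ft_force: [-0.5, 0.2, 0.1]
gripper_width: 0.0005
gripper_force: 0.0
```

Call:
arm_command:
  commands:
    - [-2, 0, 1, 0]
    - [0, 0, 1, 0]
    - [0, 0, 1, 0]
    - [0, 0, 1, 0]
    - [0, 0, 0, 0]

```text
time_s: 16.85
ee_pos: [0.5326, 0.2733, 0.0742]
orientation: [0.995, -0.104, 0.0, -0.0]
ft_force: [-4.9, -1.8, 14.5]
gripper_width: 0.0004
gripper_force: 7.5
```

Call:
arm_command:
  commands:
    - [0, 0, 1, 0]
    - [0, 0, 0.8, 0]
    - [0, 0, 0, 0]
    - [0, 0, -2, 0]
    - [0, 0, -4, 0]
    - [0, 0, -20, 0]
    - [0, 0, -30, 0]
    - [0, 0, -30, 0]
    - [-20, 0, -20, 0]
    - [-30, 0, 0, 0]
    - [-30, 0, 0, 0]
    - [0, 0, 0, 0]

```text
time_s: 17.85
ee_pos: [0.4495, 0.2901, 0.1778]
orientation: [0.995, -0.103, -0.001, 0.0]
ft_force: [0.3, -0.1, 0.7]
gripper_width: 0.0003
gripper_force: 0.0
```

```bash
python3 - <<'E'
from h import *
w=snap('wrist','w7.png');s=snap('scene','s7.png');q=manip.sense();print(q['ee_pos'],q['time_s'],q['ft_force'])
a=cv2.imread('pics/w7.png');b=cv2.resize(cv2.imread('pics/s7.png')[220:320,350:470],(480,400),interpolation=cv2.INTER_CUBIC)
a=cv2.resize(a[:250,130:450],(320,250));c=np.zeros((400,800,3),np.uint8);c[:250,:320]=a;c[:,320:]=b
cv2.imwrite('pics/c7.png',c)
print(proj(w,pts('lid',[.5325,.273,.038,-.208,0])).round(1).tolist())
E
```

```text
[0.45352758 0.29003506 0.17786499] 17.95 [ 0.74010329  0.04970501 -0.16717468]
[[214.3, 0.5], [349.9, 0.7], [342.4, 175.3], [221.2, 175.2], [239.9, 80.5], [324.1, 80.6], [323.5, 101.1], [240.4, 101.0]]
```

View pics/c7.png

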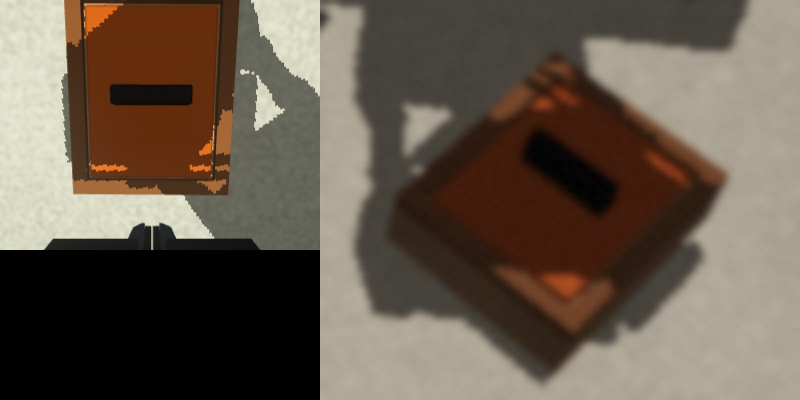

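The lid lies flush in the recess with an even gap all round: in the wrist crop it spans (85–220, 3–178) inside the rim (65–238). The gripper is clear, so I'm handing in.

```bash
python3 -c "
from rig import manip
print(manip.finish_job())"
```

```text
the job is handed in; nothing more can be done
None
```

The orange lid is in the buckle tray's recess, pressed down to the ledge, and looks level and flush all round. The job was handed in at about 18 s, and no verdict came back.

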